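# Sweep the stripped parts off the bench mat into the scoop tray

### The job

Clear the stripped parts off the bench mat: with the fingers, sweep the two loose metal-cased power resistors and the finned heatsink along the mat and through the open front of the scoop tray, until all three lie wholly inside it. Slide them steadily, do not lift or flick them, and leave the standing capacitor, the solder reel and the multimeter where they are.

Things in the scene. Friction and masses are not known exactly. Their poses are not given: they have to be found in the camera images.
- long_resistor: longer of the two loose metal-cased power resistors, about 36 g, lying flat on the mat: a foot plate 50 x 28 mm, 3 mm thick, with a ribbed body 50 x 18 mm on it, 16 mm high in all, and a thin solder tag 10 mm long out of each end (70 mm from tag end to tag end). Origin at the centre of its underside, x along its length, z up.
- long_resistor_mid (a point): its centre, 8 mm above its underside
- long_resistor_end1 (a point): outer end of its +x solder tag, 35 mm along x from the centre
- long_resistor_end2 (a point): outer end of its -x solder tag, 35 mm along -x from the centre
- short_resistor: shorter of the two loose metal-cased power resistors, about 20 g, lying flat on the mat: a foot plate 28 x 28 mm, 3 mm thick, with a ribbed body 28 x 18 mm on it, 15 mm high in all, and a thin solder tag 10 mm long out of each end (48 mm from tag end to tag end). Origin at the centre of its underside, x along its length, z up.
- short_resistor_mid (a point): its centre, 7.5 mm above its underside
- short_resistor_end1 (a point): outer end of its +x solder tag, 24 mm along x from the centre
- short_resistor_end2 (a point): outer end of its -x solder tag, 24 mm along -x from the centre
- heatsink: loose finned aluminium heatsink, about 35 g, lying fins up on the mat: 42 x 34 mm, 18 mm high. Origin at the centre of its underside, x along its 42 mm length (the way its fins run), z up.
- heatsink_mid (a point): its centre, 9 mm above its underside
- heatsink_end1 (a point): middle of its +x end face, 21 mm from the centre
- heatsink_end2 (a point): middle of its -x end face, 21 mm from the centre
- tray: scoop tray of folded aluminium sheet, screwed down on the mat, 180 mm deep (x) by 200 mm wide (y), floor 2 mm thick, open at its -x side, which looks roughly to world +y where the parts lie. Back and side walls 3 mm thick, 26 mm high, the sides only 12 mm over the front 36 mm; a bar handle sticks out 29 mm behind. Origin: centre of its underside, on the mat; inside of back wall x = 87 mm, of sides y = +/-97 mm.
- tray_lip (a point): middle of the tray's open front edge, 90 mm from its centre along -x, at mat height (the mat is 2 mm thick: its top is at z = 2 mm). From this edge the lip ramps gently up to the 2 mm floor over 16 mm, across the full width, so parts slide in.
- capacitor_mid (a point): centre of a can capacitor standing upright on the mat, 35 mm in diameter, 50 mm high, 75 g; leave it alone
- reel_mid (a point): centre of a reel of solder standing on its flange on the mat, 56 mm in diameter, 45 mm high, 300 g; leave it alone
- meter_mid (a point): centre of a handheld multimeter lying on its back on the mat, 184 mm long (x) by 86 mm wide (y), 43 mm high at its dial; this point is 18 mm above its underside; leave it alone

How it is judged:
At the end, for the whole second after the job is handed in: Both resistors and the heatsink lie at rest wholly inside the scoop tray: both ends of each are behind the lip's front edge, the centre at least 13 mm behind it and between the side and back walls, no higher than 35 mm (x of each of long_resistor_end1, long_resistor_end2, short_resistor_end1, short_resistor_end2, heatsink_end1, heatsink_end2 in the frame of tray above -0.09 m and x of long_resistor_mid in the frame of tray between -0.077 and 0.088 m and y of long_resistor_mid in the frame of tray between -0.098 and 0.098 m and height (world z) of each of long_resistor_mid, short_resistor_mid, heatsink_mid below 0.035 m and linear speed of each of long_resistor, short_resistor, heatsink below 0.02 m/s and x of short_resistor_mid in the frame of tray between -0.077 and 0.088 m and y of short_resistor_mid in the frame of tray between -0.098 and 0.098 m and x of heatsink_mid in the frame of tray between -0.077 and 0.088 m and y of heatsink_mid in the frame of tray between -0.098 and 0.098 m); the robot touches nothing.
It fails at once if a resistor or the heatsink is lifted (its centre rises above 38 mm; it lies at about 10 mm) (height (world z) of any of long_resistor_mid, short_resistor_mid, heatsink_mid above 0.038 m).
It fails at once if a resistor or the heatsink is flicked (faster than 0.7 m/s) (linear speed of any of long_resistor, short_resistor, heatsink above 0.7 m/s).
It fails at once if the capacitor is disturbed (its centre shifts more than 15 mm) (distance of capacitor_mid from where it was at the start of the episode above 0.015 m).
It fails at once if the reel is disturbed (its centre shifts more than 15 mm) (distance of reel_mid from where it was at the start of the episode above 0.015 m).
It fails at once if the meter is disturbed (its centre shifts more than 15 mm) (distance of meter_mid from where it was at the start of the episode above 0.015 m).
It also fails if it takes over 72 s, if anything falls off the work surface, if the arm or the gripper's body presses on something with over 40 N, if the wrist force passes 120 N, or if a joint passes its speed limit or range.

### The arm

A 7-joint arm with a two-finger parallel gripper is mounted at the origin on the work surface. World frame = base frame: x ahead of the robot, y to its left, z up, the work surface at z = 0. Lengths are in m, angles in rad, forces in N, time in s.
With the tool pointing down it reaches from about 0.4 to 0.75 m from the base axis. Payload 19.5 kg.
Tool frame: the origin (TCP) lies midway between the tips of the shut fingers; the grasp point (between the pads) lies 19 mm behind it; z points along the fingers, x is the direction in which the jaws open and shut, and the axes are right-handed (so a half turn about z gives the same grasp; the last joint's range is limited). The gripper opens to 85 mm and grips with 20 to 120 N. Pads are 22 mm wide; open, the fingers measure 114 mm over their backs; the gripper's body (76 mm by 85 mm) begins 54 mm behind the grasp point. The pads swing forward as they close: fully open they stand 13 mm farther back than shut.
Start: joints at [-1.383, 0.707, -0.028, 1.485, 0.022, 0.951, -0.075], TCP at [0.131, 0.56, 0.231] pointing down, gripper open.
Joint ranges: [-2.71, 2.71], [-0.32, 2.16], [-1.57, 1.52], [0, 2.45], [-1.46, 4.6], [0, 2.02], [-2.83, 2.83]. Speed limits (rad/s): [1.89, 1.89, 2.57, 2.57, 3.01, 3.01, 3.01].

### API

Orientations are given as a unit quaternion [w, x, y, z].
In Python, from bench import r gives the robot as it stands.
- The arm moves only by the shell command python3 -m handwheel 'ROWS' [OPENING] [FORCE]. ROWS is JSON, a list of rows, each a list of 2 entries, a list of its own where there are three numbers: the shift along the tool's x, y, z in cm, then the turn about the tool's z in degrees. In form: [[[tx, ty, tz], twist], ...]. A call has 1 to 10 rows; each row shifts and turns the commanded pose from where the row before left it, along the tool's axes as they then stand; what a row does not reach is not made up. A row lasts 1/8 s, in which the tool goes at most 62.5 mm and 10.7 degrees, less where a joint would pass 70% of its speed; a pose out of reach is approached as far as the arm can. A call with a gripper value outside its range is refused whole. OPENING is the opening in per cent of the stroke, from 0 (shut) to 100 (fully open), set as the call begins (- or left out, the last holds). The fingers move at their own pace and stop on an object; FORCE is the grip in N (left out, the last holds). Time passes only in rows, so rows that do not move let the fingers close. It gives the time, the measured TCP pose, the force and the opening at its end, in the units of the state.
- r.get_state(): the state, without advancing time (a new reading comes with each control period).
- r.get_image(name): name is "side" or "top" or "wrist"; returns a dict with "img" (400x640x3 uint8, red, green, blue), "z_map" (400x640 float32, m along the optical axis (not along the pixel's ray), 0 where there is no reading), "mtx" (3x3 intrinsics, pixels), "camera_from_world" (4x4, takes a point from world to camera coordinates). Camera axes: x right, y down, z forward; pixel columns grow to the right and rows downward; lengths in m; the calibration is good to about 2 mm. A picture is of the moment at which its call begins.
- r.hand_in(): hands the job in, once; it reports no verdict.
Trained networks look in a picture, given as the dict that the camera call returned (one of the last four; its "shot" number tells which), for a name from the list of things; names that differ only in an ending like _2 or _b are one class to them, and where a whole thing is asked for, a point or a joint stands for the part that bears it (a point fixed in the world has none). Each returns a list of dicts, best first, with "confidence" (0 to 1); they miss things now and then, are a little off and sometimes report something else, mostly with a low value. They report only what shows in the picture. A call takes as long as a camera call.
- r.trace(picture, query): "mask" (400x640 bool, what is visible of it) and "position" ([row, column] in pixels, amid what is visible of it).
The state is a dict: "clock": time; "joint_positions": joint angles; "joint_velocities": joint speeds; "tau": joint torques, N m; "position": TCP position; "ee_rot": TCP orientation; "force": force on the tool from outside, world axes, zero at the start; "ft_torque": the same for the moment, N m; "opening": opening from 0.0 (shut) to 1.0 (fully open).
Only numpy, scipy, OpenCV 4.12 (cv2) and the standard library are available. Lean on these libraries where they do the work, as an engineer would, in place of code of your own. Each camera call takes 0.05 s, during which the arm holds its last target.

## Working session

There is one attempt and no reset: what is moved stays moved. The work goes in short steps, Python scripts to look and compute and a shell command to move; the robot and the scene stay as the last step left them, time stands still between calls to the robot, and variables do not carry over. Pictures are saved under pics/ and viewed, and the job is handed in when it is done.

```bash
mkdir -p pics; ls
cat > h.py <<'E'
from bench import r
import numpy as np, cv2
def save(p,n): cv2.imwrite('pics/'+n+'.png',cv2.cvtColor(p['img'],cv2.COLOR_RGB2BGR))
def pts(p,mask):
    v,u=np.nonzero(mask&(p['z_map']>0)); z=p['z_map'][v,u]
    K=p['mtx']; c=np.stack([(u-K[0,2])/K[0,0]*z,(v-K[1,2])/K[1,1]*z,z,np.ones_like(z)])
    return (np.linalg.inv(p['camera_from_world'])@c)[:3].T
E
python3 - <<'E'
from h import *
for n in ['top','side']:
    p=r.get_image(n); save(p,n+'0')
    for q in ['long_resistor','short_resistor','heatsink','tray','capacitor_mid','reel_mid','meter_mid']:
        for d in r.trace(p,q)[:2]:
            P=pts(p,d['mask'])
            if len(P)<5: print(n,q,d['confidence'],d['position'],'few');continue
            rc=cv2.minAreaRect((P[P[:,2]>np.median(P[:,2])-.02][:,:2]*1000).astype(np.float32))
            print(n,q,round(d['confidence'],2),np.round(d['position']),np.round(np.median(P,0),3),np.round(np.percentile(P,[2,98],axis=0),3).tolist(),[np.round(x) for x in rc])
s=r.get_state(); print(s['clock'],s['position'],s['ee_rot'],s['opening'])
E
```

```text
pics
top long_resistor 0.68 [161. 345.] [ 0.63  -0.     0.017] [[0.609, -0.025, 0.001], [0.654, 0.024, 0.022]] [array([631.,   0.]), array([32., 62.]), np.float64(41.0)]
top short_resistor 0.63 [216. 362.] [ 0.475 -0.045  0.017] [[0.458, -0.06, 0.002], [0.492, -0.032, 0.022]] [array([475., -47.]), array([33., 35.]), np.float64(81.0)]
top heatsink 0.52 [187. 293.] [0.55  0.157 0.016] [[0.531, 0.137, 0.005], [0.567, 0.179, 0.024]] [array([549., 158.]), array([34., 41.]), np.float64(13.0)]
top tray 0.65 [182. 463.] [ 0.572 -0.332  0.006] [[0.475, -0.425, 0.001], [0.67, -0.238, 0.03]] [array([ 576., -339.]), array([207., 214.]), np.float64(7.0)]
top tray 0.47 [188. 294.] [0.551 0.157 0.016] [[0.532, 0.137, 0.004], [0.569, 0.179, 0.024]] [array([552., 158.]), array([38., 42.]), np.float64(14.0)]
top capacitor_mid 0.68 [186. 290.] [0.55  0.158 0.016] [[0.531, 0.137, 0.004], [0.568, 0.18, 0.024]] [array([551., 159.]), array([38., 44.]), np.float64(12.0)]
top capacitor_mid 0.59 [148. 288.] [0.646 0.164 0.053] [[0.632, 0.149, 0.021], [0.663, 0.181, 0.058]] [array([649., 165.]), array([33., 34
[... 1212 characters left out ...]
 -0.028, 0.001], [0.649, 0.02, 0.019]] [array([629.,  -2.]), array([41., 63.]), np.float64(26.0)]
side reel_mid 0.93 [216. 248.] [0.419 0.12  0.044] [[0.398, 0.105, 0.002], [0.448, 0.156, 0.048]] [array([424., 132.]), array([57., 52.]), np.float64(61.0)]
side meter_mid 0.66 [263. 315.] [ 0.472 -0.054  0.013] [[0.457, -0.065, 0.001], [0.491, -0.036, 0.018]] [array([475., -49.]), array([46., 28.]), np.float64(38.0)]
side meter_mid 0.58 [137. 217.] [0.496 0.409 0.034] [[0.416, 0.386, 0.003], [0.591, 0.469, 0.041]] [array([507., 427.]), array([185.,  86.]), np.float64(1.0)]
0.8 [0.13094849 0.55985138 0.2312571 ] [ 2.48452835e-05  7.83524611e-01  6.21360747e-01 -7.39092386e-05] 0.9999073546974989
```

View pics/top0.png

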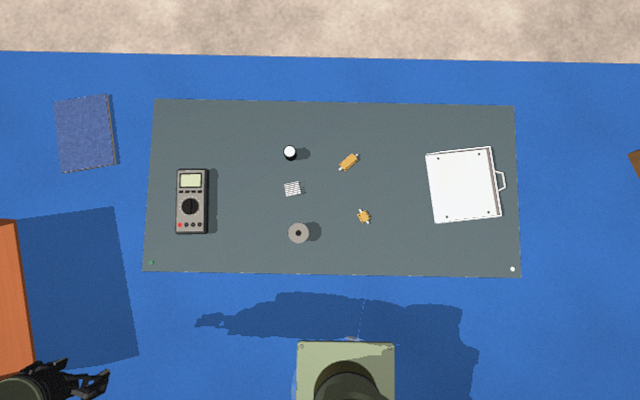

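View pics/side0.png

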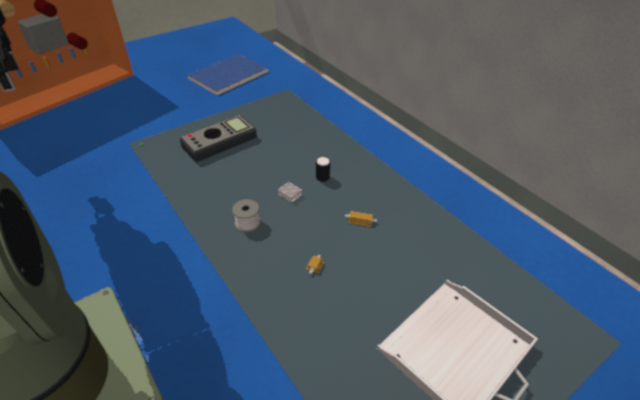

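Top view: the heatsink is at (293,188) between the capacitor (290,152) and reel (298,233). The long resistor is at (348,161), the short one at (364,216), and the tray mouth is on the left edge at x≈430. The networks agree with this, apart from a few low-confidence mix-ups. Next I fit the tray pose and turn the tool.

```bash
python3 -m handwheel '[[[0,0,0],9.6],[[0,0,0],9.6],[[0,0,0],9.6],[[0,0,0],9.6],[[0,0,0],9.6],[[0,0,0],9.6],[[0,0,0],9.6],[[0,0,0],9.7]]' 25
cat >> h.py <<'E'
def corners():
    p=r.get_image('top'); 
    return p
E
python3 - <<'E'
from h import *
p=r.get_image('top')
d=r.trace(p,'tray')[0]; m=d['mask'].astype(np.uint8)
save({'img':cv2.resize(p['img'][130:250,270:520],None,fx=3.2,fy=3.2,interpolation=cv2.INTER_CUBIC)},'crop1')
# hole handle: opening
m2=cv2.morphologyEx(m,cv2.MORPH_OPEN,np.ones((9,9),np.uint8))
P=pts(p,m2>0)
lo=P[P[:,2]<.012]; hi=P[P[:,2]>.02]
print(len(lo),len(hi))
# front edge: for each x bin max y of all
E_=[]
for x in np.arange(.485,.665,.01):
    b=P[abs(P[:,0]-x)<.005]; E_.append((x,b[:,1].max(),b[:,1].min()))
E_=np.array(E_); f=np.polyfit(E_[:,0],E_[:,1],1); g=np.polyfit(E_[:,0],E_[:,2],1)
print('front y=',f,'yaw',np.degrees(np.arctan(f[0])),'res',np.std(E_[:,1]-np.polyval(f,E_[:,0])),'back',g)
S=[]
for y in np.arange(-.41,-.26,.01):
    b=P[abs(P[:,1]-y)<.005]; S.append((y,b[:,0].min(),b[:,0].max()))
S=np.array(S); print(np.polyfit(S[:,0],S[:,1],1),np.polyfit(S[:,0],S[:,2],1))
print(cv2.minAreaRect((P[:,:2]*1000).astype(np.float32)))
E
```

```text
clock: 1.8
position: [0.1309, 0.5599, 0.2313]
ee_rot: [-0.0, 1.0, -0.003, -0.0]
force: [-0.6, 0.5, -0.4]
opening: 0.246
4227 357
front y= [ 0.11323299 -0.29932969] yaw 6.460255685603112 res 0.0017785783044487202 back [ 0.10254329 -0.47925969]
[-0.12943244  0.42764355] [-0.03969615  0.65778086]
((574.0586547851562, -330.19482421875), (206.73609924316406, 198.58010864257812), 7.292218208312988)
```

View pics/crop1.png

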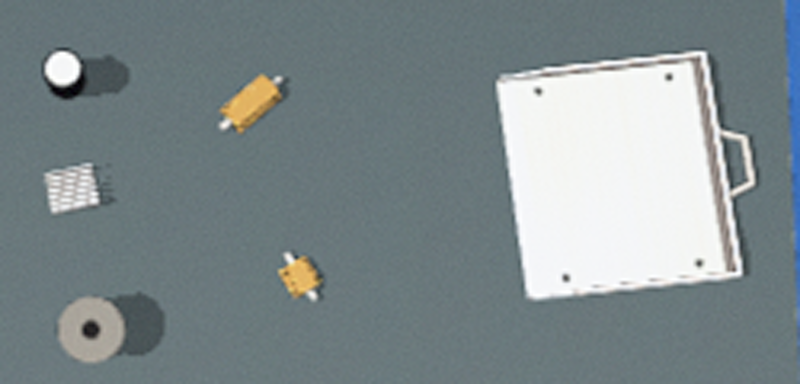

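```bash
python3 -m handwheel '[[[4.2,3.4,0],0],[[4.2,3.4,0],0],[[4.2,3.4,0],0],[[4.2,3.4,0],0],[[4.2,3.4,0],0],[[4.2,3.4,0],0],[[4.2,3.4,1],0],[[4.2,3.4,2],0],[[4.2,3.4,3],0],[[4.1,3.4,3],0]]' 25
python3 -m handwheel '[[[0,0,3],0],[[0,0,3],0],[[0,0,3],0],[[0,0,2],0],[[0,0,0],0]]' 25
python3 - <<'E'
from h import *
p=r.get_image('wrist'); save(p,'w1')
p=r.get_image('side'); save({'img':cv2.resize(p['img'][100:300,180:440],None,fx=3,fy=3)},'s1')
E
```

```text
clock: 3.15
position: [0.5509, 0.2183, 0.1405]
ee_rot: [-0.0, 1.0, 0.002, 0.0]
force: [0.0, 2.1, 0.4]
opening: 0.25
clock: 3.78
position: [0.549, 0.2192, 0.0304]
ee_rot: [0.0, 1.0, 0.001, -0.001]
force: [0.1, -0.3, 0.7]
opening: 0.253
```

View pics/w1.png

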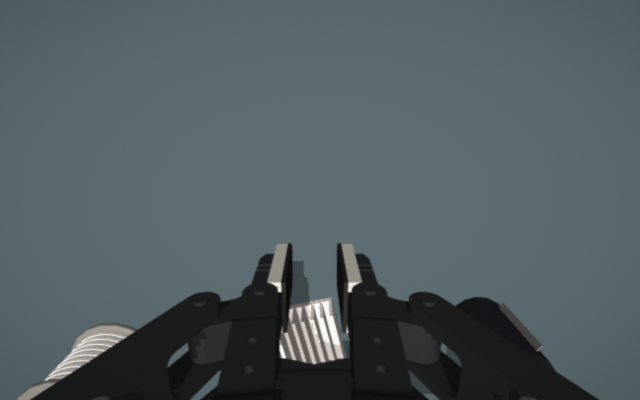

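View pics/s1.png

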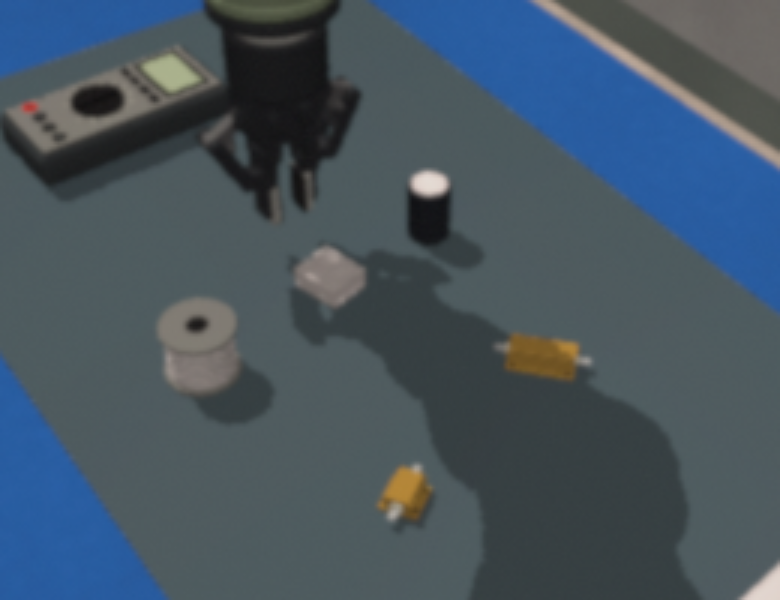

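```bash
python3 -m handwheel '[[[0,0,1.1],0],[[0,0,1],0],[[0,0,0],0],[[0,0.8,0],0],[[0,0.8,0],0],[[0,0.8,0],0],[[0,0.8,0],0],[[0,0.8,0],0],[[0,1,0],0],[[0,1,0],0]]' 25
python3 - <<'E'
from h import *
p=r.get_image('wrist'); save(p,'w2')
p=r.get_image('side'); save({'img':cv2.resize(p['img'][100:300,180:440],None,fx=3,fy=3)},'s2')
E
```

```text
clock: 5.12
position: [0.5495, 0.1586, 0.0103]
ee_rot: [0.0, 1.0, -0.001, 0.0]
force: [-0.3, 0.5, -0.6]
opening: 0.252
```

View pics/w2.png

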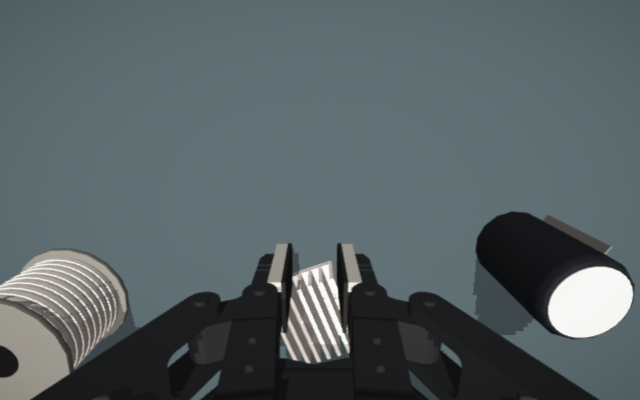

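View pics/s2.png

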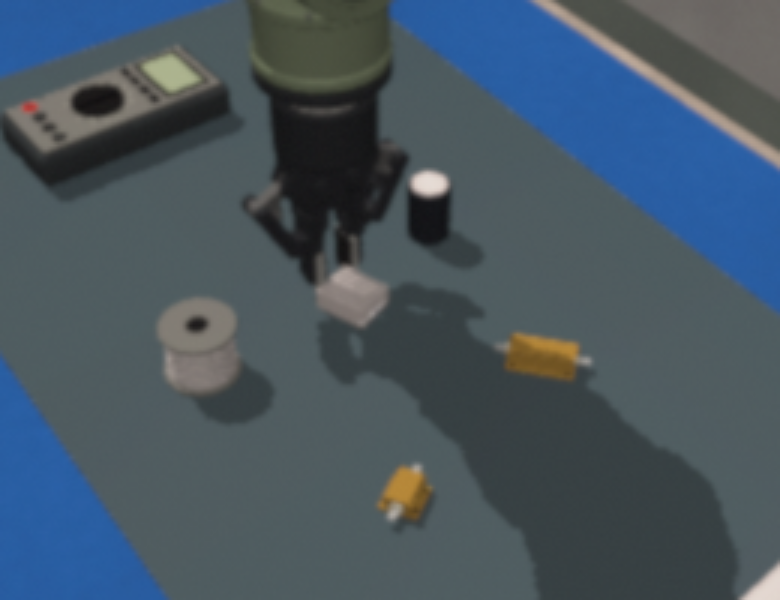

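```bash
python3 -m handwheel '[[[0,-1,0],0],[[0,-1,0],0],[[0.2,0,0],0],[[0.2,0,0],0],[[0,0,0],0],[[0,0.8,0],0],[[0,0.8,0],0],[[0,0.8,0],0],[[0,0.8,0],0],[[0,0.8,0],0]]' 10
python3 - <<'E'
from h import *
p=r.get_image('wrist'); save(p,'w3')
E
```

```text
clock: 6.48
position: [0.5535, 0.1387, 0.0103]
ee_rot: [0.0, 1.0, -0.001, -0.0]
force: [-0.4, -0.4, 0.0]
opening: 0.102
```

View pics/w3.png

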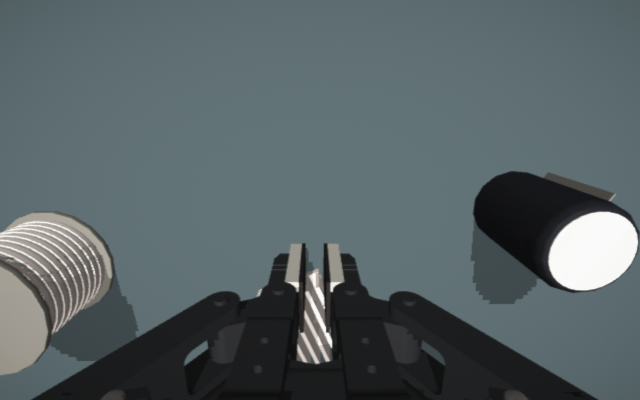

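Run:
```python
from h import *
p=r.get_image('top'); save({'img':cv2.resize(p['img'][130:250,250:450],None,fx=4,fy=4)},'t3')
p=r.get_image('side'); save({'img':cv2.resize(p['img'][140:260,230:390],None,fx=5,fy=5)},'s3')
for d in r.trace(p,'heatsink')[:1]: P=pts(p,d['mask']);T=P[P[:,2]>.015]; print(d['confidence'],d['position'],np.median(P,0),cv2.minAreaRect((T[:,:2]*1000).astype(np.float32)))
```

```text
0.67 [204.1, 302.6] [0.54436857 0.0969991  0.0157752 ] ((547.8948974609375, 100.91905212402344), (36.37104415893555, 41.84955596923828), 22.067401885986328)
```

View pics/s3.png

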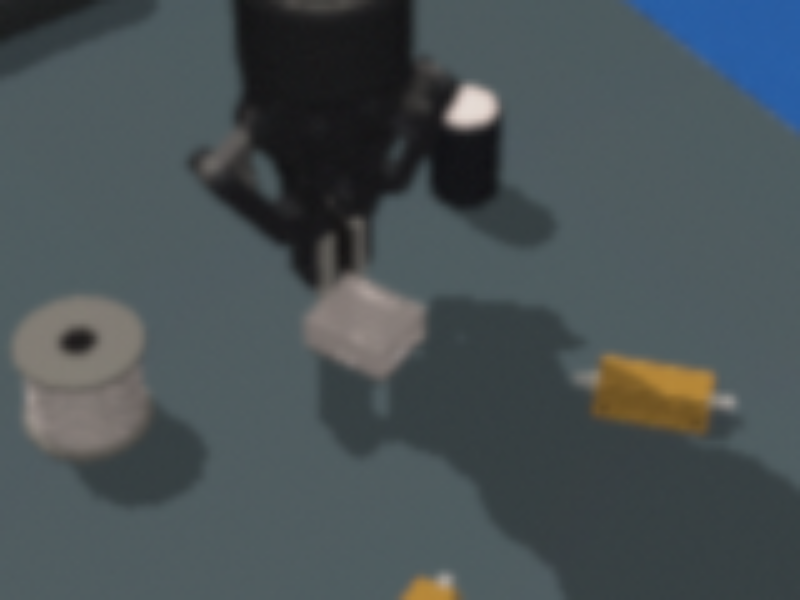

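View pics/t3.png

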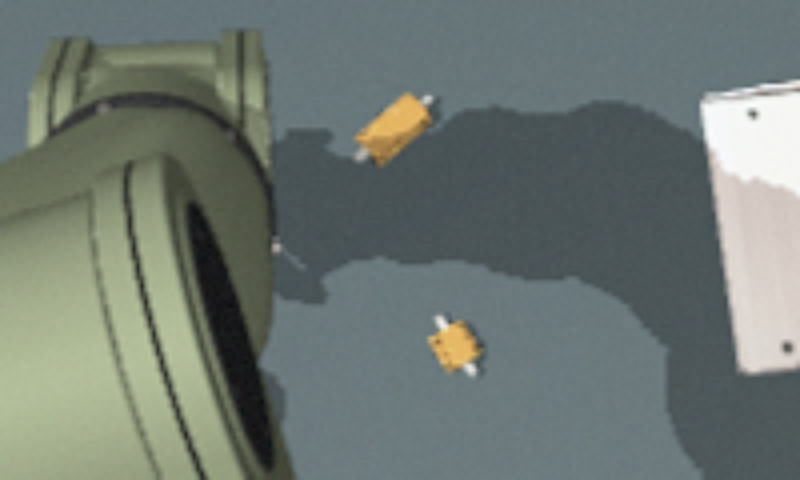

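```bash
python3 -m handwheel '[[[0,-1.3,0],0],[[-1,-1.2,0],0],[[-1,0,0],-10],[[0,0,0],-10],[[0,0.8,0],0],[[0,0.8,0],0],[[0,0.8,0],0],[[0,0.8,0],0],[[0,0.8,0],0],[[0,0.8,0],0]]' 14
python3 - <<'E'
from h import *
p=r.get_image('wrist'); save(p,'w4')
p=r.get_image('side'); save({'img':cv2.resize(p['img'][140:260,230:390],None,fx=5,fy=5)},'s4')
for d in r.trace(p,'heatsink')[:1]: P=pts(p,d['mask']);T=P[P[:,2]>.015]; print(d['confidence'],d['position'],np.median(P,0),cv2.minAreaRect((T[:,:2]*1000).astype(np.float32)))
E
```

```text
clock: 7.92
position: [0.5501, 0.1187, 0.0103]
ee_rot: [0.0, 0.985, 0.173, 0.0]
force: [-0.0, -0.0, 0.5]
opening: 0.138
0.68 [207.2, 309.4] [0.55056062 0.07838778 0.01615464] ((553.5551147460938, 82.28494262695312), (38.4405632019043, 42.78736877441406), 20.84344482421875)
```

View pics/s4.png

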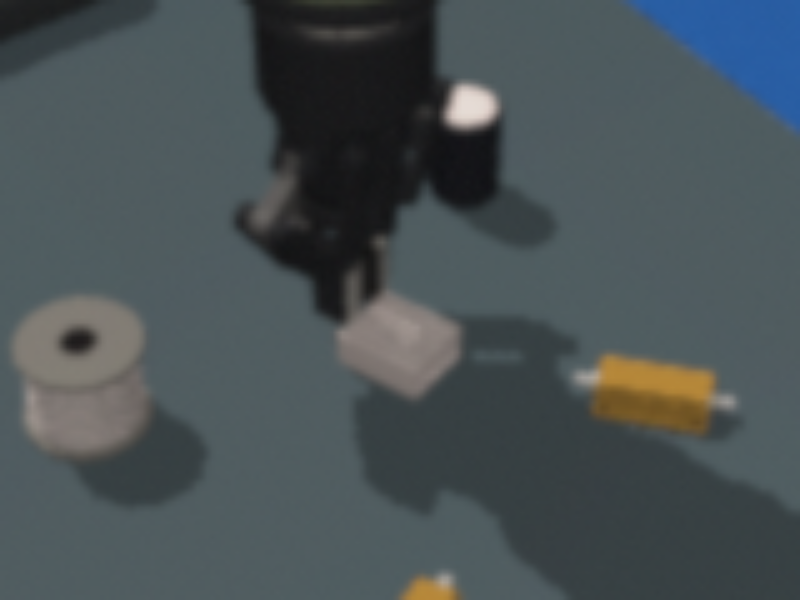

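View pics/w4.png

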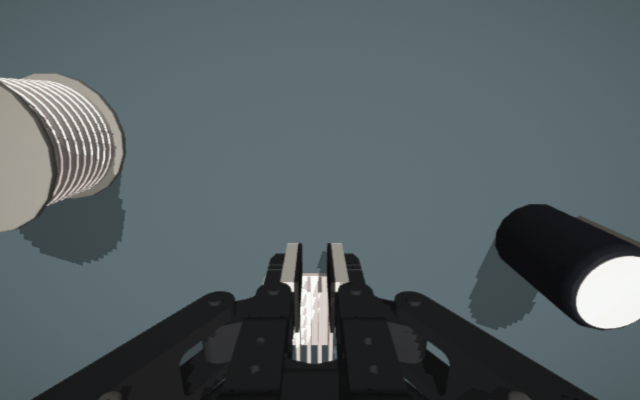

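```bash
python3 -m handwheel '[[[0,-0.6,0],0],[[-0.5,0,0],0],[[0,0.7,0],0],[[0,1,0],0],[[0,1.3,0],1],[[0,1.5,0],2.5],[[0,1.6,0],2.5],[[0,1.6,0],2.5],[[0,1.6,0],2.5],[[0,1.6,0],2.5]]' 14
python3 - <<'E'
from h import *
p=r.get_image('wrist'); save(p,'w5')
p=r.get_image('side'); save({'img':cv2.resize(p['img'][160:300,270:430],None,fx=5,fy=4)},'s5')
for d in r.trace(p,'heatsink')[:1]: P=pts(p,d['mask']);T=P[P[:,2]>.015]; print(d['confidence'],d['position'],np.median(P,0),cv2.minAreaRect((T[:,:2]*1000).astype(np.float32)))
E
```

```text
clock: 9.32
position: [0.5724, 0.0173, 0.0103]
ee_rot: [0.0, 0.999, 0.055, -0.0]
force: [-0.3, 1.4, 0.2]
opening: 0.14
0.78 [233.5, 345.9] [ 0.57022112 -0.02270003  0.01593736] ((573.0057983398438, -19.259265899658203), (36.09229278564453, 44.15986633300781), 6.874207973480225)
```

View pics/s5.png

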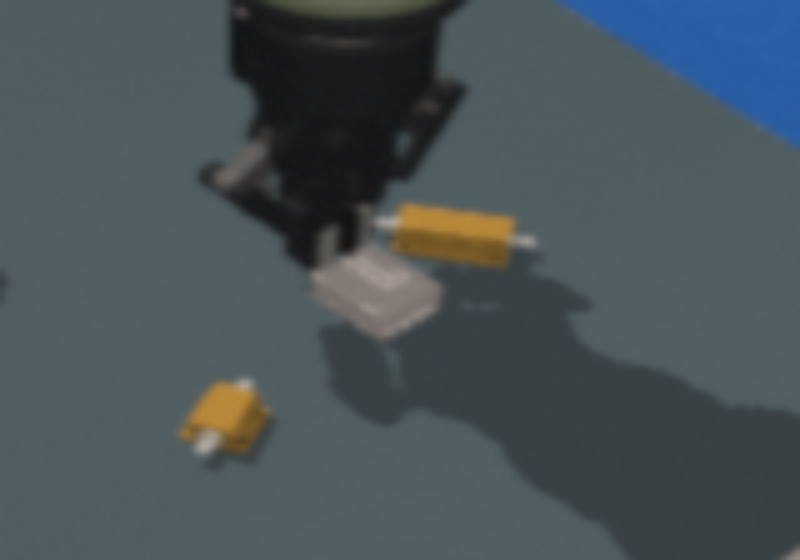

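View pics/w5.png

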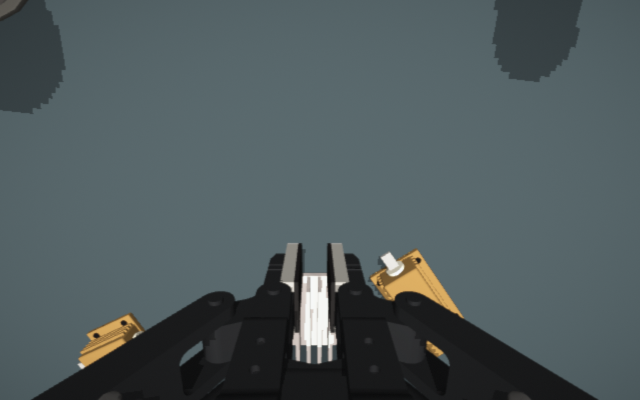

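```bash
python3 -m handwheel '[[[0,1.6,0],3],[[0,1.6,0],3.3],[[0,1.8,0],0],[[0,2,0],0],[[0,2,0],0],[[0,2,0],0],[[0,2,0],0],[[0,2,0],0],[[0,1.8,0],0],[[0,1.5,0],0]]' 14
python3 - <<'E'
from h import *
p=r.get_image('wrist'); save(p,'w6')
p=r.get_image('side'); save({'img':cv2.resize(p['img'][200:400,300:560],None,fx=3,fy=3)},'s6')
for d in r.trace(p,'heatsink')[:1]: P=pts(p,d['mask']);T=P[P[:,2]>.015]; print(d['confidence'],d['position'],np.median(P,0),cv2.minAreaRect((T[:,:2]*1000).astype(np.float32)))
E
```

```text
clock: 10.72
position: [0.5753, -0.1657, 0.0103]
ee_rot: [0.0, 1.0, 0.001, -0.0]
force: [-0.1, 0.6, 0.6]
opening: 0.139
0.9 [288.5, 407.4] [ 0.57092066 -0.20474008  0.01631179] ((572.335693359375, -201.8174285888672), (35.83078384399414, 44.03941345214844), 0.3208278715610504)
```

View pics/s6.png

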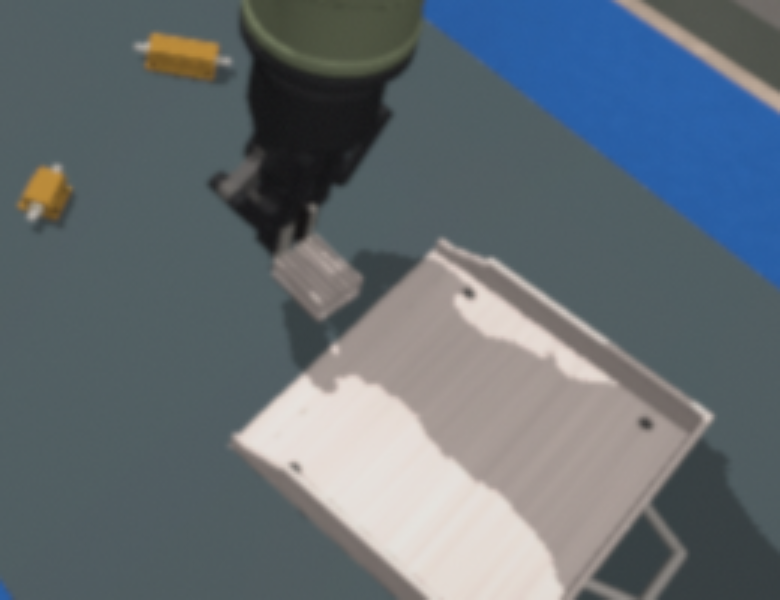

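View pics/w6.png

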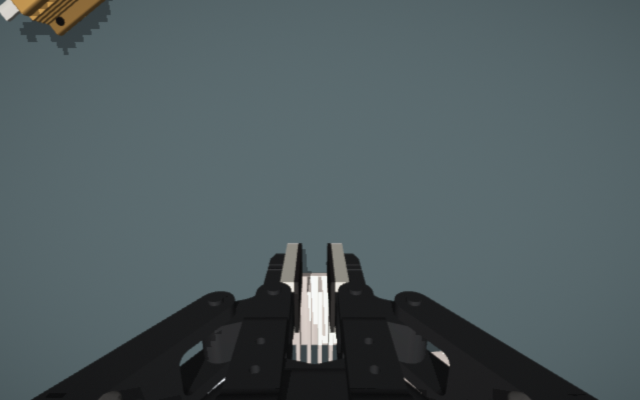

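```bash
python3 -m handwheel '[[[0,1.4,0],0],[[0,1.6,0],0],[[0,1.6,0],0],[[0,1.6,0],0],[[0,1.6,0],0],[[0,1.6,0],0],[[0,1.6,0],0],[[0,1.6,0],0],[[0,1.6,0],0],[[0,1.2,0],0]]' 14
python3 -m handwheel '[[[0,0.6,0],0],[[0,-1,0],0],[[0,-2,0],0],[[0,-2,-3],0],[[0,-3,-5],0],[[0,-5,-3],0],[[0,-5,0],0],[[0,-5,0],0],[[0,-5,0],0]]' 14
python3 - <<'E'
from h import *
p=r.get_image('side'); save({'img':cv2.resize(p['img'][200:400,300:560],None,fx=3,fy=3)},'s7')
for q in ['heatsink','long_resistor','short_resistor']:
  for d in r.trace(p,q)[:1]: P=pts(p,d['mask']);T=P[P[:,2]>.01]; print(q,d['confidence'],d['position'],np.median(P,0),cv2.minAreaRect((T[:,:2]*1000).astype(np.float32)))
E
```

```text
clock: 12.12
position: [0.5756, -0.3196, 0.0103]
ee_rot: [0.0, 1.0, 0.001, -0.0]
force: [-0.3, 0.2, 0.4]
opening: 0.139
clock: 13.25
position: [0.5745, -0.0414, 0.1205]
ee_rot: [-0.0, 1.0, 0.002, 0.0]
force: [-0.0, -0.0, 0.3]
opening: 0.133
heatsink 0.72 [219.0, 363.2] [ 0.62573617 -0.0081639   0.01422756] ((626.6282348632812, -4.1032867431640625), (21.783226013183594, 52.979637145996094), 45.42910385131836)
long_resistor 0.68 [220.2, 359.0] [ 0.6236719  -0.00659951  0.01369929] ((626.0946044921875, -3.1758880615234375), (22.147186279296875, 55.19129180908203), 44.06078338623047)
short_resistor 0.46 [262.7, 319.2] [ 0.47284829 -0.0526221   0.01324542] ((473.8725891113281, -49.46791458129883), (43.64651107788086, 20.261693954467773), 35.45400619506836)
```

View pics/s7.png

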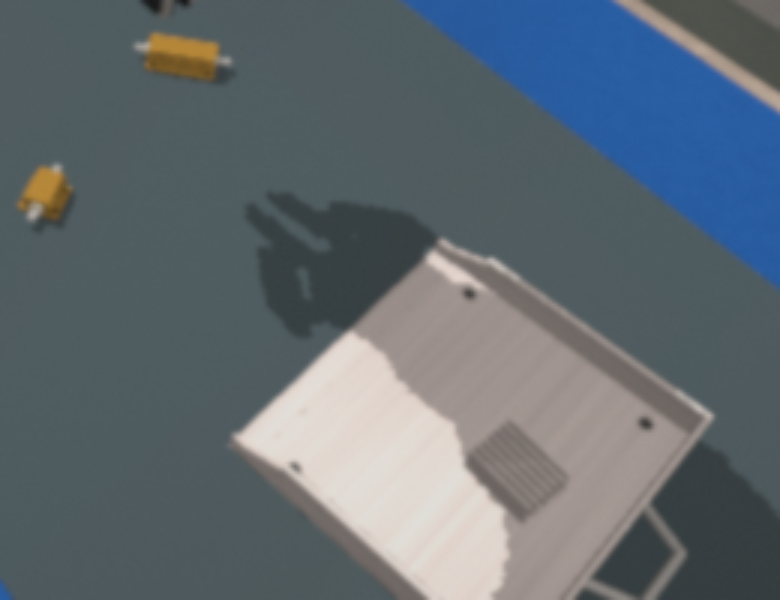

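The heatsink now lies in the tray at about (505,470) in the crop. The long resistor is next: I set the jaws parallel to it (about −46°) and push it round a short arc.

```bash
python3 -m handwheel '[[[2.9,-2.3,0],0],[[2.9,-2.3,0],0],[[2.8,-2.3,0],0],[[0,0,0],9.2],[[0,0,0],9.2],[[0,0,0],9.2],[[0,0,2],9.2],[[0,0,3],9.2],[[0,0,3],0],[[0,0,0],0]]' 25
python3 - <<'E'
from h import *
p=r.get_image('wrist'); save(p,'w8')
p=r.get_image('side'); save({'img':cv2.resize(p['img'][140:300,270:470],None,fx=4,fy=3.7)},'s8')
E
```

```text
clock: 14.7
position: [0.6597, 0.0239, 0.0387]
ee_rot: [0.001, 0.921, -0.39, -0.001]
force: [0.2, 0.6, 0.6]
opening: 0.252
```

View pics/s8.png

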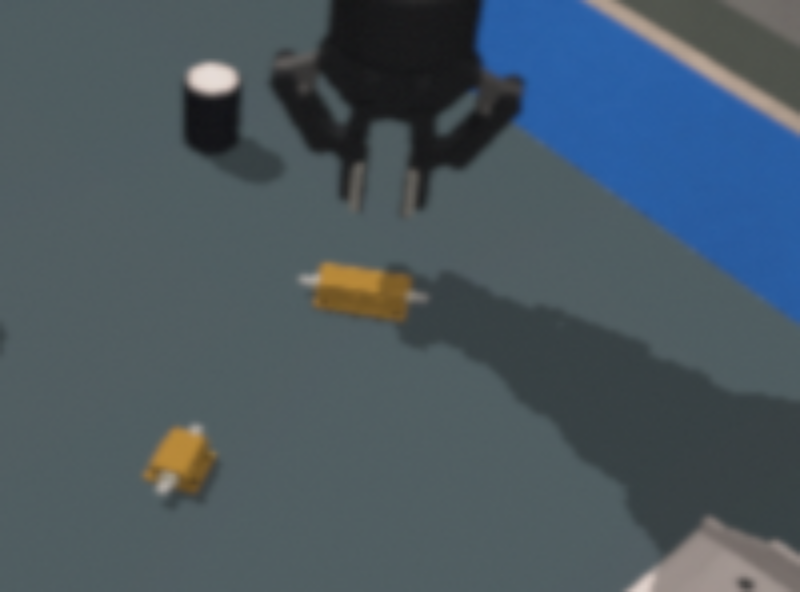

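View pics/w8.png

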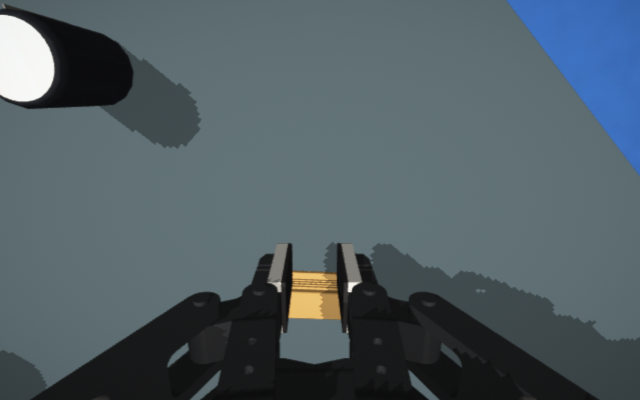

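Run:
```python
from h import *
p=r.get_image('wrist'); 
for q in ['long_resistor']:
  for d in r.trace(p,q)[:1]:
    P=pts(p,d['mask']); s=r.get_state(); w,x,y,z=s['ee_rot']; th=2*np.arctan2(y,x)
    tx=np.array([np.cos(th),np.sin(th)]); ty=np.array([np.sin(th),-np.cos(th)])
    D=P[:,:2]-np.array(s['position'])[:2]; print(d['confidence'],np.degrees(th),len(P))
    for lo,hi in((.002,.008),(.01,.025)):
        m=(P[:,2]>lo)&(P[:,2]<hi); print(m.sum(),np.percentile(D[m]@tx,[2,98]),np.percentile(D[m]@ty,[2,98]))
```

```text
0.65 -45.87870928367131 2236
459 [-0.01135213  0.0143561 ] [0.02719372 0.03258404]
1641 [-0.01196741  0.01538078] [0.03112537 0.05008513]
```

```bash
python3 -m handwheel '[[[0,0,1.5],0],[[0,0,1.4],0],[[0,0.8,0],0],[[0,0.8,0],0],[[0,0.8,0],0],[[0,1,0],-3],[[0,1,0],-4.5],[[0,1,0],-4.5],[[0,1,0],-4.5],[[0,1,0],-4.5]]' 25
python3 - <<'E'
from h import *
p=r.get_image('wrist'); save(p,'w9')
p=r.get_image('side'); save({'img':cv2.resize(p['img'][140:300,270:470],None,fx=4,fy=3.7)},'s9')
E
```

```text
clock: 16.15
position: [0.6127, -0.0317, 0.0118]
ee_rot: [-0.0, 0.977, -0.214, 0.0]
force: [0.6, 0.7, -0.2]
opening: 0.248
```

View pics/s9.png

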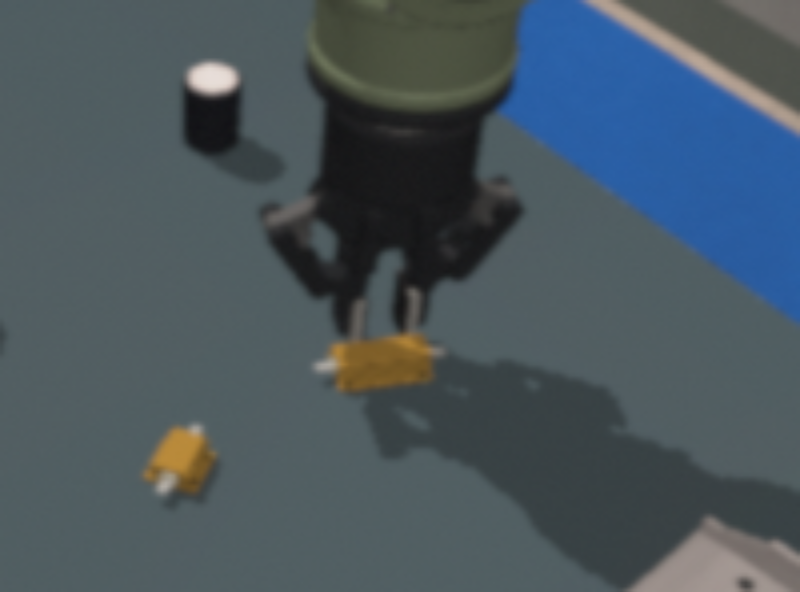

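View pics/w9.png

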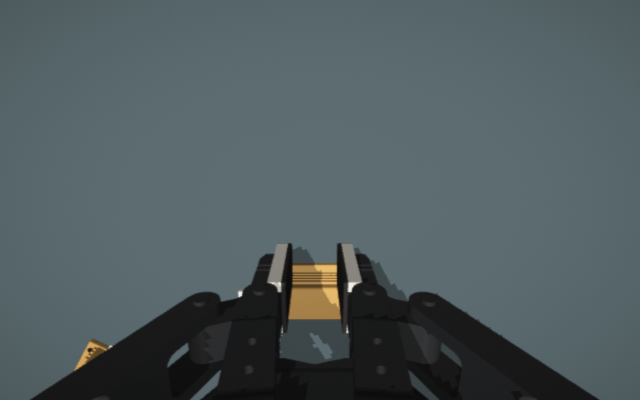

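```bash
python3 -m handwheel '[[[0,1,0.1],-4.5],[[0,1,0.1],-4.5],[[0,1,0],-4.5],[[0,1.2,0],-4.5],[[0,1.2,0],-4],[[0,1.4,0],-3],[[0,1.6,0],0],[[0,1.8,0],0],[[0,1.8,0],0],[[0,1.5,0],0]]' 25
python3 - <<'E'
from h import *
p=r.get_image('wrist'); save(p,'w10')
p=r.get_image('side'); save({'img':cv2.resize(p['img'][200:400,300:560],None,fx=3,fy=3)},'s10')
E
```

```text
clock: 17.5
position: [0.5982, -0.1652, 0.0093]
ee_rot: [0.0, 1.0, 0.001, -0.0]
force: [0.4, 0.0, -0.1]
opening: 0.249
```

View pics/s10.png

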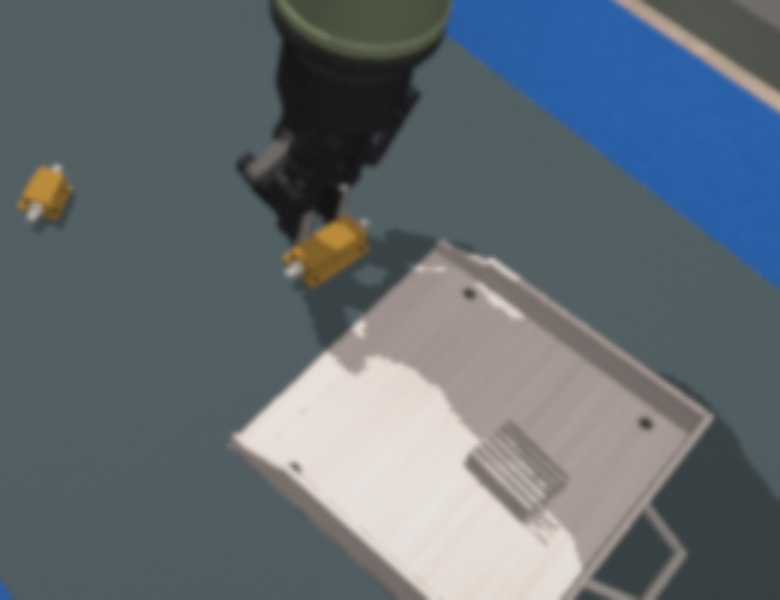

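View pics/w10.png

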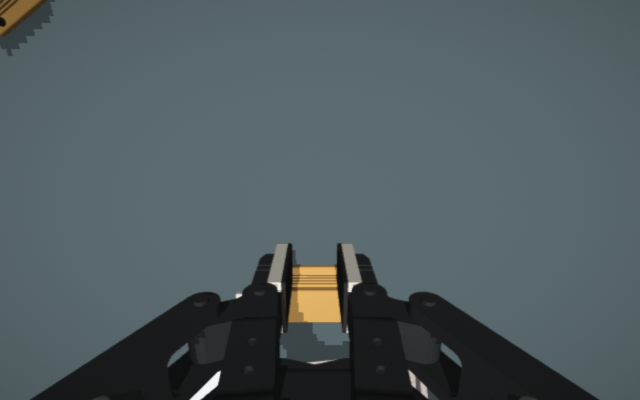

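```bash
python3 -m handwheel '[[[0,1.3,-0.1],-2],[[0,1.3,-0.1],-2],[[0,1.3,-0.1],-2],[[0,1.3,0],0],[[0,1.3,0],0],[[0,1.3,0],0],[[0,1.2,0],0],[[0,1.2,0],0],[[0,0.9,0],0],[[0,0.5,0],0]]' 25
python3 - <<'E'
from h import *
p=r.get_image('side'); save({'img':cv2.resize(p['img'][200:400,300:560],None,fx=3,fy=3)},'s11')
E
```

```text
clock: 18.85
position: [0.6079, -0.2799, 0.0123]
ee_rot: [0.0, 0.999, 0.053, -0.0]
force: [0.4, 0.5, 0.5]
opening: 0.251
```

View pics/s11.png

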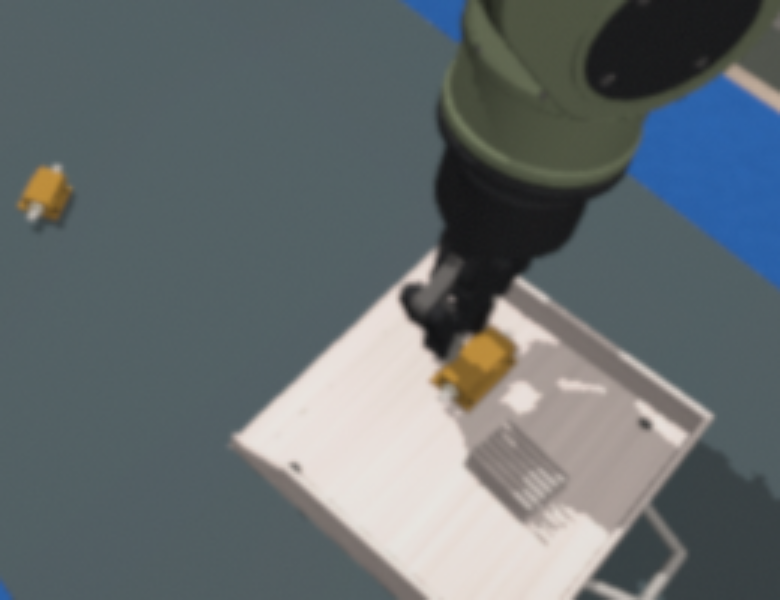

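The long resistor sits wholly inside the tray at (475,368) in the crop. Retreating and going over to the short one.

```bash
python3 -m handwheel '[[[0,-1,0],0],[[0,-2,0],0],[[0,-2,-3],0],[[0,-3,-4],0],[[0,-4,-2],0],[[-3,-4,0],-6],[[-3,-4,0],-6],[[-3,-3,0],-6],[[-3,0,0],-6],[[0,0,0],0]]' 14
python3 - <<'E'
from h import *
p=r.get_image('top'); save({'img':cv2.resize(p['img'][130:250,320:520],None,fx=4,fy=4)},'t12')
for q in ['short_resistor']:
  for d in r.trace(p,q)[:1]: P=pts(p,d['mask']);T=P[P[:,2]>.01]; print(q,d['confidence'],d['position'],np.median(P,0),cv2.minAreaRect((T[:,:2]*1000).astype(np.float32)))
s=r.get_state(); print(s['position'],s['ee_rot'])
E
```

```text
clock: 20.15
position: [0.4566, -0.0835, 0.1028]
ee_rot: [-0.0, 0.965, 0.26, -0.0]
force: [0.1, 0.1, 0.0]
opening: 0.137
short_resistor 0.62 [217.0, 360.0] [ 0.47499998 -0.04302503  0.01511554] ((475.9782409667969, -45.50848388671875), (38.52743148803711, 23.541336059570312), 22.045303344726562)
[ 0.45847094 -0.08309504  0.10253916] [-1.87083104e-05  9.65710272e-01  2.59621871e-01  3.91869445e-04]
```

View pics/t12.png

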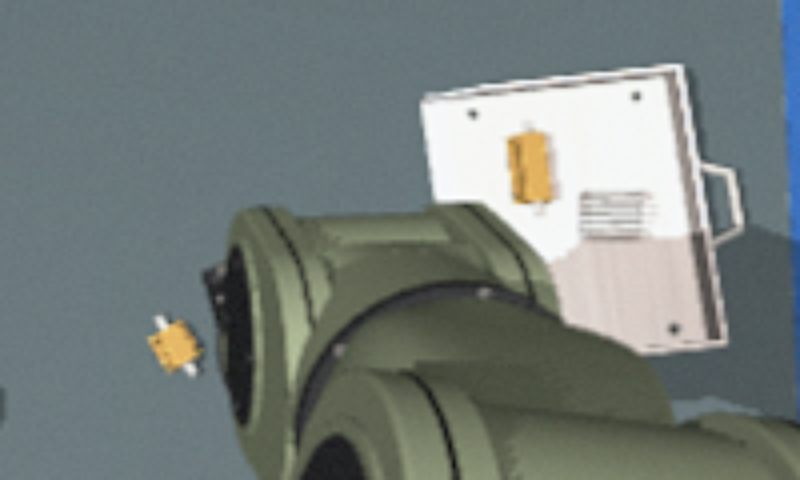

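```bash
python3 -m handwheel '[[[1.1,-2.1,0],-1],[[1.1,-2.1,0],-1],[[1.1,-2.1,0],0],[[0,0,3],0],[[0,0,3],0],[[0,0,0],0],[[0,0,0],0]]' 14
python3 - <<'E'
from h import *
p=r.get_image('wrist'); save(p,'w13')
for q in ['short_resistor']:
  for d in r.trace(p,q)[:1]:
    P=pts(p,d['mask']); s=r.get_state(); w,x,y,z=s['ee_rot']; th=2*np.arctan2(y,x)
    tx=np.array([np.cos(th),np.sin(th)]); ty=np.array([np.sin(th),-np.cos(th)])
    D=P[:,:2]-np.array(s['position'])[:2]; print(d['confidence'],np.degrees(th),len(P),s['position'])
    for lo,hi in((.002,.008),(.01,.025)):
        m=(P[:,2]>lo)&(P[:,2]<hi); print(m.sum(),np.percentile(D[m]@tx,[2,98]),np.percentile(D[m]@ty,[2,98]))
E
```

```text
clock: 21.12
position: [0.4541, -0.0125, 0.0431]
ee_rot: [0.0, 0.961, 0.277, 0.0]
force: [0.5, -0.3, -0.1]
opening: 0.14
0.9 32.11637876543646 1116 [ 0.45430764 -0.01270576  0.04334765]
251 [-0.00658336  0.00761884] [0.02670289 0.0317745 ]
816 [-0.00691054  0.0079471 ] [0.03090197 0.04854217]
```

View pics/w13.png

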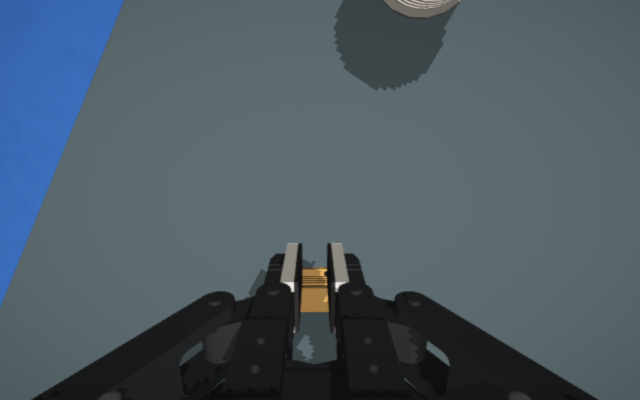

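```bash
python3 -m handwheel '[[[0,0,1.7],0],[[0,0,1.6],0],[[0,0.8,0],0],[[0,0.8,0],0],[[0,0.8,0],0],[[0,1,0],1.5],[[0,1.1,0],3],[[0,1.1,0],3],[[0,1.1,0],3],[[0,0.9,0],3]]' 14
python3 - <<'E'
from h import *
p=r.get_image('wrist'); save(p,'w14')
p=r.get_image('side'); save({'img':cv2.resize(p['img'][200:400,260:520],None,fx=3,fy=3)},'s14')
E
```

```text
clock: 22.48
position: [0.4906, -0.0799, 0.0093]
ee_rot: [0.0, 0.987, 0.16, -0.0]
force: [-1.2, 0.2, 0.4]
opening: 0.136
```

View pics/w14.png

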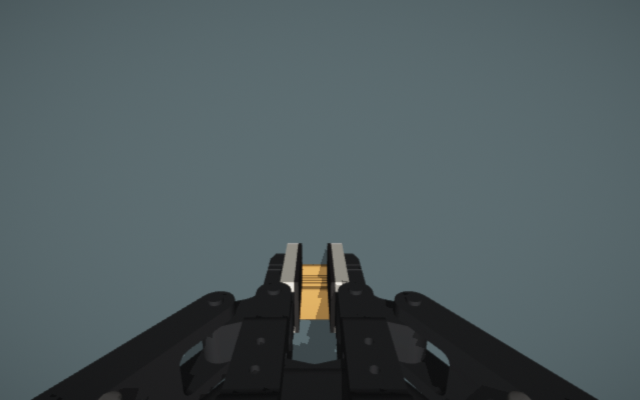

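View pics/s14.png

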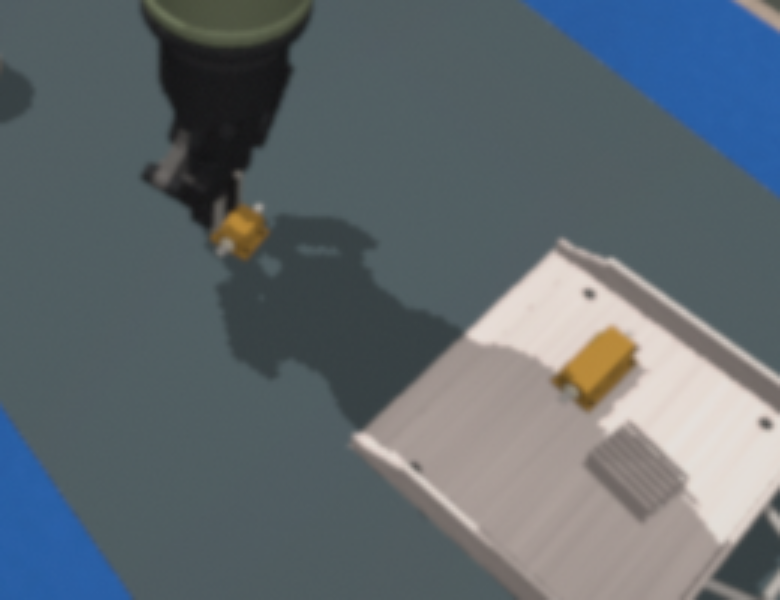

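```bash
python3 -m handwheel '[[[0,1.1,0],4],[[0,1.1,0],4],[[0,1.2,0],4],[[0,1.3,0],2],[[0,1.4,0],0],[[0,1.4,0],0],[[0,1.4,-0.1],0],[[0,1.4,-0.1],0],[[0,1.4,-0.1],0],[[0,1.2,0],0]]' 14
python3 -m handwheel '[[[0,1.2,0],0],[[0,1.3,0],0],[[0,1.3,0],0],[[0,1.2,0],0],[[0,0.9,0],0],[[0,0.5,0],0]]' 14
python3 - <<'E'
from h import *
p=r.get_image('side'); save({'img':cv2.resize(p['img'][200:400,300:560],None,fx=3,fy=3)},'s15')
E
```

```text
clock: 23.82
position: [0.5071, -0.2076, 0.0124]
ee_rot: [0.0, 0.999, 0.04, 0.0]
force: [-0.4, -0.5, 0.1]
opening: 0.144
clock: 24.58
position: [0.5122, -0.2709, 0.0123]
ee_rot: [0.0, 0.999, 0.04, -0.0]
force: [0.3, -0.2, -0.8]
opening: 0.138
```

View pics/s15.png

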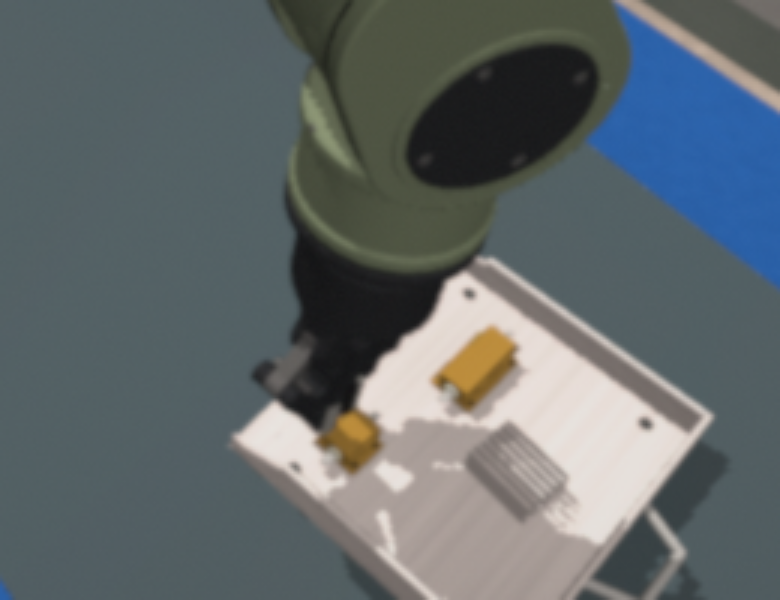

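All three parts are inside the tray. Retreating, then checking from above.

```bash
python3 -m handwheel '[[[0,-1,0],0],[[0,-2,0],0],[[0,-2,-3],0],[[0,-3,-4],0],[[0,-5,-3],0],[[0,-5,0],0],[[0,-5,0],0],[[0,-5,0],0],[[0,-5,0],0],[[0,-3,0],0]]' 14
python3 - <<'E'
from h import *
p=r.get_image('top'); save({'img':cv2.resize(p['img'][130:250,320:520],None,fx=4,fy=4)},'t16')
a=np.arctan(.1132); ux=np.array([np.sin(a),-np.cos(a)]); uy=np.array([np.cos(a),np.sin(a)]); f=np.array([.57,.11323*.57-.29933])
for n in ['top','side']:
  if n=='side': p=r.get_image(n); save(p,'s16')
  for q in ['long_resistor','short_resistor','heatsink','capacitor_mid','reel_mid','meter_mid']:
    for d in r.trace(p,q)[:2]:
      P=pts(p,d['mask']); D=P[:,:2]-f
      print(n,q,round(d['confidence'],2),np.round(np.median(P,0),3),'behind lip',np.round(np.percentile(D@ux,[1,99]),3),'lat',np.round(np.percentile(D@uy,[1,99]),3))
E
```

```text
clock: 25.88
position: [0.482, 0.0918, 0.1124]
ee_rot: [-0.0, 0.999, 0.042, -0.0]
force: [0.7, 0.0, 0.4]
opening: 0.137
top long_resistor 0.46 [ 0.607 -0.295  0.02 ] behind lip [0.054 0.076] lat [0.003 0.057]
top short_resistor 0.59 [ 0.513 -0.286  0.018] behind lip [0.034 0.058] lat [-0.079 -0.045]
top heatsink 0.48 [ 0.573 -0.352  0.015] behind lip [0.098 0.143] lat [-0.027  0.008]
top capacitor_mid 0.5 [0.645 0.164 0.053] behind lip [-0.405 -0.372] lat [0.107 0.138]
side long_resistor 0.95 [ 0.601 -0.306  0.018] behind lip [0.059 0.085] lat [-0.003  0.052]
side short_resistor 0.57 [ 0.509 -0.296  0.016] behind lip [0.038 0.065] lat [-0.084 -0.045]
side heatsink 0.8 [ 0.567 -0.362  0.019] behind lip [0.103 0.146] lat [-0.031  0.005]
side capacitor_mid 0.84 [0.639 0.152 0.036] behind lip [-0.397 -0.367] lat [0.103 0.132]
side reel_mid 0.86 [0.419 0.12  0.044] behind lip [-0.406 -0.354] lat [-0.13  -0.077]
side reel_mid 0.71 [ 0.57  -0.335  0.003] behind lip [0.005 0.206] lat [-0.113  0.087]
side meter_mid 0.61 [0.497 0.408 0.034] behind lip [-0.733 -0.621] lat [-0.08   0.114]
```

View pics/t16.png

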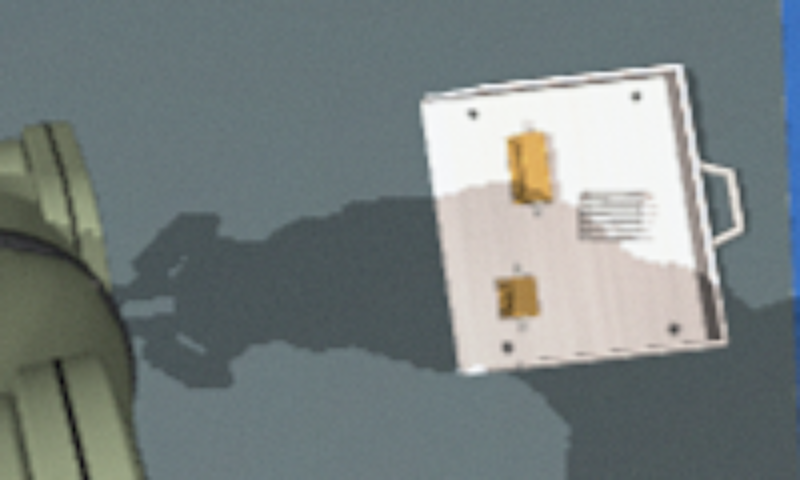

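View pics/s16.png

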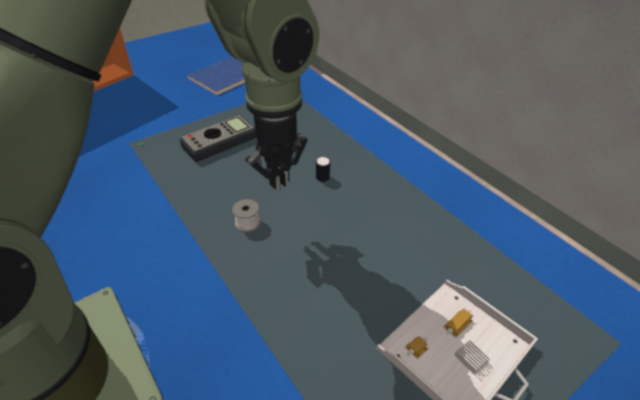

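All three parts are well inside the tray, and the capacitor, reel and meter read the same as at the start. The gripper is clear, so I'm handing in.

```bash
python3 -m handwheel '[[[0,0,0],0],[[0,0,0],0],[[0,0,0],0],[[0,0,0],0]]'; python3 -c "
from bench import r
print(r.hand_in())"
```

```text
clock: 27.08
position: [0.4831, 0.0884, 0.1123]
ee_rot: [0.0, 0.999, 0.04, -0.0]
force: [-0.8, -0.3, -0.2]
opening: 0.138
the job is handed in; nothing more can be done
None
```

I pushed the heatsink, the long resistor and the short resistor one at a time along the mat with the nearly closed fingers. All three now lie inside the scoop tray, and I handed the job in at about 27 s on the robot clock. `hand_in` reports no verdict.

My last camera checks, measured behind the tray's front edge:

| Part | Distance behind front edge (top / side camera) | Sideways from tray centre line |
|---|---|---|
| Heatsink | 98–143 mm / 103–146 mm | within about 31 mm |
| Long resistor | 54–76 mm / 59–85 mm | within about 57 mm |
| Short resistor | 34–58 mm / 38–65 mm | within about 84 mm (the wall is at 97 mm) |

- **Things to leave alone:** the side camera puts the capacitor, reel and meter within about 1–2 mm of where they started.
- **Robot:** the gripper was standing about 11 cm up, touching nothing.

**What went wrong or disagreed:**
- **Heatsink push:** on my first push its corner slipped into the gap between the fingers and it turned to about 20°. I backed off, turned the fingers to match its end face and carried on.
- **Cameras:** the two cameras differ by 5–12 mm on the parts, which is small next to the margins.
- **Networks:** they sometimes named the wrong thing at lower confidence, for example calling the tray the reel. In the last top picture they did not find the reel or the meter. I checked every result against the pictures.

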